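# Advance the star wheel of a cereal dispenser to its stop

### The arm

A 6-joint arm with a two-finger parallel gripper is mounted at the origin on the work surface. World frame = base frame: x ahead of the robot, y to its left, z up, the work surface at z = 0. Lengths are in m, angles in rad, forces in N, time in s.
With the tool pointing down it reaches from about 0.4 to 0.825 m from the base axis. Payload 7 kg.
Tool frame: the origin (TCP) lies on the centre line of the jaws, within the pads' length; the fingertips stand bot.finger_overhang ahead of it and the grasp point (between the pads) lies 5 mm behind it (bot.finger_overhang is the distance from the TCP to the fingertips, in m); z points along the fingers, x is the direction in which the jaws open and shut, and the axes are right-handed (so a half turn about z gives the same grasp; the last joint's range is limited). The gripper opens to 85 mm and grips with 20 to 120 N. Pads are 22 mm wide; open, the fingers measure 114 mm over their backs; the gripper's body (76 mm by 85 mm) begins 54 mm behind the grasp point. The pads swing forward as they close: fully open they stand 13 mm farther back than shut.
Start: joints at [1.482, 0.359, 0.012, 0, -1.224, -0.288], TCP at [0.248, 0.628, 0.245] pointing down, gripper open.
Joint ranges: [-3.07, 3.07], [-1.43, 2.12], [-1.02, 1.25], [-3.03, 1.67], [-3.05, -0], [-3.03, 3.03]. Speed limits (rad/s): [2.39, 2.39, 3.01, 3.14, 3.14, 3.14].

### API

Orientations are given as a unit quaternion [w, x, y, z].
In Python, from bench import read_state, eyes, bot gives the robot as it stands.
- The arm moves only by the tool servo_tool, never from a script. Its argument "rows" is a list of rows, each an object of numbers: "tx", "ty", "tz": the shift along the world's x, y, z in m; "twist": the turn about the world's z in degrees. In form: [{"tx": .., "ty": .., "tz": .., "twist": ..}, ...]. A call has 1 to 20 rows; each row is the pose to reach, as a shift and turn from the pose measured when the call began; what a row does not reach only later rows make up. A row lasts 1/10 s, in which the tool goes at most 50 mm and 8.59 degrees, less where a joint would pass 70% of its speed; a pose out of reach is approached as far as the arm can. A call with a gripper value outside its range is refused whole. "grip" is the finger opening in m, from 0 to 0.0854, set as the call begins (left out, the last holds). The fingers move at their own pace and stop on an object; the grip force is fixed at half the most. Time passes only in rows, so rows that repeat a pose let the fingers close. It gives the time, the measured TCP pose, the force and the opening at its end, in the units of the state.
- read_state(): the state, without advancing time (a new reading comes with each control period).
- eyes.capture(name): name is "scene" or "top" or "wrist"; returns a dict with "pixels" (480x640x3 uint8, red, green, blue), "camera_matrix" (3x3 intrinsics, pixels), "R" (3x3) and "t" (3): a world point X has camera coordinates R X + t; the wrist camera has in their place "hand_eye" (4x4, takes a point from camera to tool coordinates, whose origin is the TCP and whose axes are the tool frame's). Camera axes: x right, y down, z forward; pixel columns grow to the right and rows downward; lengths in m; the calibration is good to about 2 mm. A picture is of the moment at which its call begins: read the wrist's pose just before it. There is no depth.
- bot.job_done(): hands the job in, once; it reports no verdict.
The state is a dict: "clock": time; "joint_positions": joint angles; "dq": joint speeds; "effort": joint torques, N m; "tcp_pos": TCP position; "orientation": TCP orientation; "contact_force": force on the tool from outside, world axes, zero at the start; "moment": the same for the moment, N m; "grip_width": opening from 0.0 (shut) to 1.0 (fully open).
Only numpy, scipy, OpenCV 4.12 (cv2) and the standard library are available. Lean on these libraries where they do the work, as an engineer would, in place of code of your own. Each camera call takes 0.05 s, during which the arm holds its last target. There are 200 camera calls.

### The job

Take the adjuster key from its stand and, with its blade through the narrow slot in the top of the dispenser base, advance the star wheel inside tooth by tooth, pushing its upper teeth towards the round chute collar, until it meets its stop; press it home there with about 10 N for a moment. Feel your way: never put more than 20 N on the wheel or bear hard on the casing, keep the fingers off the wheel and leave the crockery alone. Then stand the key fully home in its stand again and let go.

Things in the scene. Friction and masses are not known exactly. Their poses are not given: they have to be found in the camera images.
- casing: stainless base of a cereal dispenser, fixed: hollow box 110 (x) by 180 (y) by 85 mm high; origin at the centre of its underside. On top at y = +48 mm the round chute collar (72 mm across, 12 mm high); at y = -35 mm the slot, over the star wheel. Dial on its +x face, for the eye only: the white pointer turns with the wheel; at the stop it lies level towards +y, on a small steel peg
- slot (a point): centre of the slot's mouth, level with the casing's top face; axes as the casing's. The slot is 10 mm wide (x) and 34 mm long (y), cut through the 4 mm sheet; below it is empty but for the wheel. The chute collar lies towards +y
- wheel_turn (a joint): turn of the star wheel about its level axle, rad; grows as the upper teeth move to the casing's +y (towards the collar). Stays where it is left: friction 0.08 N m, about 3 N at a tooth. The firm stop is at 2.13, rigid; starts between 0.6 and 1.2. At 0 one of the teeth points straight up
- starwheel: the steel star wheel in the casing; origin on its axle (along the casing's x), 40 mm straight below slot. 10 teeth 0.628 rad apart, 5 mm thick with parallel sides, tips at 32 mm radius (at the top 8 mm below the casing's top face), roots at 20 mm; 10 mm wide. A blade tip 18 mm below the casing's top face, between two teeth, pushes one well
- key_grip (a point): centre of the adjuster key's upright wooden handle, the part to grip: 30 mm (x) by 20 mm (y), 42 mm high. Under it a steel flange 36 by 32 mm, 5 mm thick, then a flat steel blade 8 mm wide (x), 4 mm thick (y). z points up from blade to handle. The key stands in the stand, flange on its top. The blade's 8 mm wide side does the pushing: the key's y goes along the slot
- key_tip (a point): centre of the end of the blade, 66 mm below key_grip and 40 mm below the flange's underside
- key: the loose adjuster key, 0.12 kg, 87 mm long in all; origin at the end of the blade
- stand_mouth (a point): centre of the mouth of the stand's hole, on its top face; axes as the stand's. The stand is a fixed black block 70 by 70 mm, 55 mm high; the hole goes right through, 16 mm (x) by 14 mm (y), with a 2 mm chamfer
- stand: the same stand; origin at the centre of its underside
- bowl: loose white bowl, 130 mm across, 55 mm high, beyond the work; leave it alone
- tumbler: loose glass tumbler, 68 mm across, 95 mm high, at the far right; leave it alone
- canister: loose empty clear canister, 104 mm across, 170 mm high, at the left; leave it alone
There are look-alikes about, which are no part of the job. There is more than one size of the key; the job needs the middle-sized.

How it is judged:
By the outcome, as a careful person would: the job done as asked, in the order asked, and still so for the second after the job is handed in, with the robot touching nothing.
It also fails if it takes over 62 s, if anything falls off the work surface, if the arm or the gripper's body presses on something with over 40 N, if the wrist force passes 120 N, or if a joint passes its speed limit or range.

## Working session

There is one attempt and no reset: what is moved stays moved. The work goes in short steps, Python scripts to look and compute and a tool call to move; the robot and the scene stay as the last step left them, time stands still between calls to the robot, and variables do not carry over. Pictures are saved under pics/ and viewed, about 8 in all and at most 12, crops included, and the job is handed in when it is done.

Besides the shell and the picture viewer there is one more tool, called after "Call:" as name([rows], argument=value, ...), one row to a line, values as JSON. servo_tool: Moves the arm, as the interface text tells. Its arguments: {"type":"object","properties":{"rows":{"type":"array"},"grip":{"type":"number"}},"required":["rows"]}

```bash
mkdir -p pics; ls; python3 - <<'E'
from bench import read_state, eyes, bot
import cv2,pickle,numpy as np
print(read_state(), bot.finger_overhang)
for n in ("scene","top"):
    c=eyes.capture(n); pickle.dump(c,open(f"pics/{n}.pkl","wb"))
    cv2.imwrite(f"pics/{n}.png",cv2.cvtColor(c["pixels"],cv2.COLOR_RGB2BGR))
    print(n,c["camera_matrix"],c["R"],c["t"], -c["R"].T@c["t"])
E
```

```text
pics
{'clock': 0.0, 'joint_positions': array([ 1.48205325e+00,  3.59423425e-01,  1.10553978e-02, -3.45685282e-04,
       -1.22410761e+00, -2.88097392e-01]), 'dq': array([-0.0007792 , -0.00075389,  0.0007589 ,  0.00064844, -0.00038608,
        0.00035212]), 'effort': array([-3.59147798e-04, -5.83322597e+01,  2.93408364e+01,  6.93609372e+00,
       -6.10825344e-03, -1.89155026e-05]), 'tcp_pos': array([0.24824635, 0.62719638, 0.24433934]), 'orientation': array([-6.57472283e-04, -5.62096784e-01,  8.27071021e-01, -5.46955611e-04]), 'contact_force': array([-0.33149522, -0.05009596, -0.60294592]), 'moment': array([ 0.0177454 , -0.02735962,  0.04953445]), 'grip_width': 1.000257603678292} 0.014
scene [[600.54146055   0.         326.14603956]
 [  0.         600.54146055 241.76151716]
 [  0.           0.           1.        ]] [[-0.23293785  0.97245465 -0.00847946]
 [ 0.84343972  0.19767839 -0.49953247]
 [-0.48409647 -0.12351194 -0.86625366]] [ 0.1070689  -0.49667699  1.64921779] [1.24223801 0.19776074 1.18144256]
top [[551.41010371   0.         327.27766856]
 [  0.         551.41010371 231.21975016]
 [  0.           0.           1.        ]] [[-0.01620997 -0.99985882 -0.00442413]
 [-0.99456716  0.01657891 -0.10276819]
 [ 0.10282703  0.00273422 -0.99469549]] [0.03668626 0.6253627  1.36151184] [0.48255968 0.02259058 1.41871939]
```

View pics/scene.png

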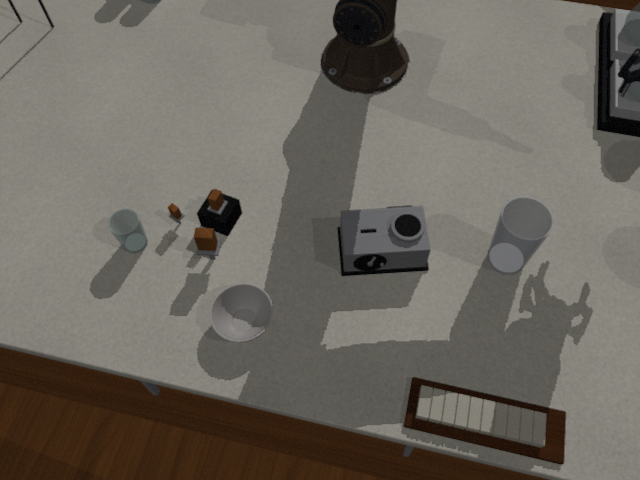

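View pics/top.png

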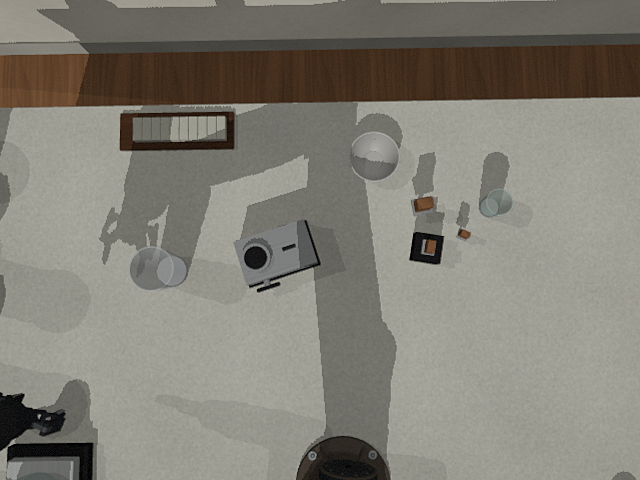

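The scene shows three keys: one in the black stand (scene 215,200; top 431,246), a bigger one standing at (205,240), and a tiny one at (175,212). The one in the stand is middle-sized, so it fits. I'll enlarge to confirm and to measure the casing and stand.

```bash
python3 - <<'E'
import cv2,numpy as np
s=cv2.imread("pics/scene.png");t=cv2.imread("pics/top.png")
def crop(im,x,y,w,h,f): 
    c=cv2.resize(im[y:y+h,x:x+w],None,fx=f,fy=f,interpolation=cv2.INTER_CUBIC)
    for i in range(0,w,10): cv2.putText(c,str(x+i) if i%20==0 else "|",(i*f,8),0,.3,(0,0,255),1)
    for j in range(0,h,10): cv2.putText(c,str(y+j),(0,j*f+4),0,.3,(0,0,255),1)
    return c
a=np.hstack([crop(t,230,210,100,75,4),crop(t,390,190,100,75,4)])
b=np.hstack([crop(s,335,195,100,75,4),crop(s,160,180,100,75,4)])
cv2.imwrite("pics/m1.png",np.vstack([a,b]))
E
```

```text
(no output)
```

View pics/m1.png

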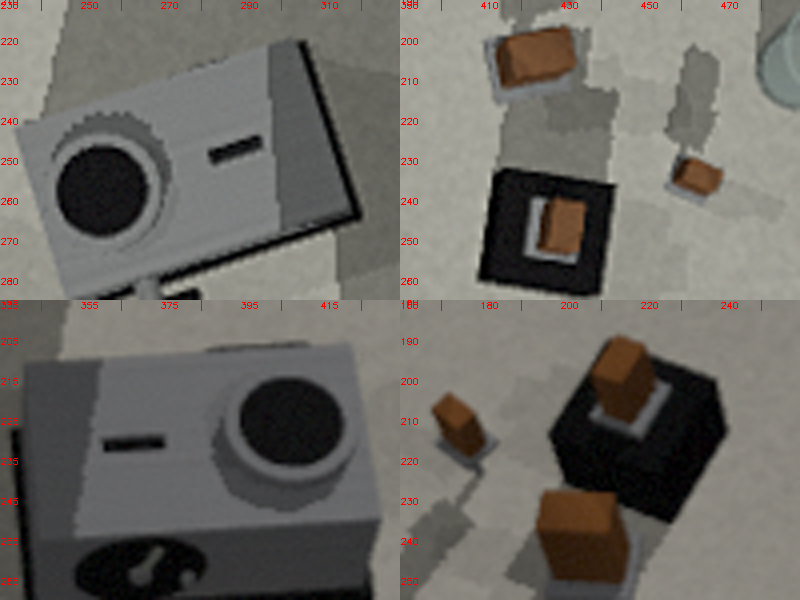

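```bash
cat > h.py <<'E'
import pickle,numpy as np
C={n:pickle.load(open(f"pics/{n}.pkl","rb")) for n in("scene","top")}
def plane(n,u,v,z,c=None):
    c=c or C[n]; d=c["R"].T@np.linalg.solve(c["camera_matrix"],[u,v,1]); o=-c["R"].T@c["t"]
    return (o+d*(z-o[2])/d[2])
def px(n,X): 
    c=C[n];p=c["camera_matrix"]@(c["R"]@np.array(X)+c["t"]);return p[:2]/p[2]
E
python3 - <<'E'
from h import *
np.set_printoptions(precision=4,suppress=True)
T=lambda a,b:(230+a/4,210+b/4); S=lambda a,b:(335+a/4,195+(b-300)/4)
for n,f,e1,e2,c in(("top",T,(209,157),(262,143),(102,191)),("scene",S,(103,445),(164,442),(292,421))):
    a=plane(n,*f(*e1),.085)[:2];b=plane(n,*f(*e2),.085)[:2];c=plane(n,*f(*c),.097)[:2];m=(a+b)/2
    d=c-m;print(n,"slot",m,"len",np.linalg.norm(a-b),"collar",c,"dist",np.linalg.norm(d),"ydir deg",np.degrees(np.arctan2(d[1],d[0])))
T=lambda a,b:(390+(a-400)/4,190+b/4); S=lambda a,b:(160+(a-400)/4,180+(b-300)/4)
P=[plane("top",*T(*q),.055)[:2] for q in((493,168),(616,185),(603,297),(478,282))]
P=np.array(P);print("stand",P.mean(0),np.linalg.norm(P-np.roll(P,1,0),axis=1),[np.degrees(np.arctan2(*(P[(i+1)%4]-P[i])[::-1])) for i in range(4)])
Q=np.array([plane("scene",*S(*q),.055)[:2] for q in((551,433),(715,379),(728,432),(612,337))]);print(Q)
# handle top z=.102
print("handle top",plane("top",*T(566,222),.102),plane("scene",*S(623,358),.102))
print("flange corner top",[plane("top",*T(*q),.060)[:2] for q in((528,198),(523,258),(576,264))])
print("flange scene",[plane("scene",*S(*q),.060)[:2] for q in((592,416),(637,432),(672,384))])
# pointer plane, for theta
E
```

```text
top slot [0.5823 0.12  ] len 0.03318655143984447 collar [0.5581 0.1994] dist 0.08305025199551216 ydir deg 106.95667073127272
scene slot [0.583  0.1227] len 0.03254680106859984 collar [0.5575 0.2023] dist 0.08359811766000295 ydir deg 107.75303816854876
stand [ 0.5771 -0.2196] [0.0715 0.0768 0.0701 0.0775] [np.float64(-98.88620879307636), np.float64(171.25898309327033), np.float64(82.20014148257586), np.float64(-9.282082438161158)]
[[ 0.6067 -0.2589]
 [ 0.5512 -0.1807]
 [ 0.5836 -0.1628]
 [ 0.537  -0.2468]]
handle top [ 0.5802 -0.2225  0.102 ] [ 0.5783 -0.2179  0.102 ]
flange corner top [array([ 0.5985, -0.2074]), array([ 0.5615, -0.2031]), array([ 0.5573, -0.2356])]
flange scene [array([ 0.5936, -0.2383]), array([ 0.598 , -0.2105]), array([ 0.563 , -0.2015])]
```

The crop shows the key in the stand (top 433,247) with its size between the large key (424,204) and the small one (464,233), so it is the middle-sized. The dial pointer is up and towards +y, with the peg at about (382,264) in scene. Moving over the stand.

Call:
servo_tool([
  {"tx": 0.02, "ty": -0.045, "tz": 0, "twist": 1},
  {"tx": 0.035, "ty": -0.09, "tz": 0, "twist": 2},
  {"tx": 0.053, "ty": -0.135, "tz": 0, "twist": 3},
  {"tx": 0.07, "ty": -0.18, "tz": 0, "twist": 4},
  {"tx": 0.09, "ty": -0.225, "tz": 0, "twist": 5},
  {"tx": 0.105, "ty": -0.27, "tz": 0, "twist": 6},
  {"tx": 0.125, "ty": -0.315, "tz": 0, "twist": 7},
  {"tx": 0.14, "ty": -0.36, "tz": 0, "twist": 8},
  {"tx": 0.16, "ty": -0.405, "tz": 0, "twist": 9},
  {"tx": 0.18, "ty": -0.45, "tz": 0, "twist": 10},
  {"tx": 0.195, "ty": -0.495, "tz": 0, "twist": 11},
  {"tx": 0.21, "ty": -0.54, "tz": 0, "twist": 12},
  {"tx": 0.23, "ty": -0.585, "tz": 0, "twist": 13},
  {"tx": 0.25, "ty": -0.63, "tz": 0, "twist": 13.6},
  {"tx": 0.265, "ty": -0.675, "tz": 0, "twist": 13.6},
  {"tx": 0.28, "ty": -0.72, "tz": 0, "twist": 13.6},
  {"tx": 0.3, "ty": -0.765, "tz": -0.01, "twist": 13.6},
  {"tx": 0.32, "ty": -0.81, "tz": -0.03, "twist": 13.6},
  {"tx": 0.331, "ty": -0.849, "tz": -0.04, "twist": 13.6},
  {"tx": 0.331, "ty": -0.849, "tz": -0.04, "twist": 13.6},
], grip=0.05)

```text
clock: 2.1
tcp_pos: [0.5786, -0.2258, 0.2008]
orientation: [-0.002, -0.654, 0.756, 0.001]
contact_force: [-0.9, 0.5, -0.9]
grip_width: 0.586
```

```bash
cat > w.py <<'E'
import sys,cv2,pickle,numpy as np
from bench import read_state,eyes
from scipy.spatial.transform import Rotation as Ro
def shot(name):
    s=read_state();c=eyes.capture("wrist")
    q=s["orientation"];M=np.eye(4);M[:3,:3]=Ro.from_quat([q[1],q[2],q[3],q[0]]).as_matrix();M[:3,3]=s["tcp_pos"]
    W=M@c["hand_eye"];c["R"]=W[:3,:3].T;c["t"]=-c["R"]@W[:3,3]
    pickle.dump(c,open(f"pics/{name}.pkl","wb"));cv2.imwrite(f"pics/{name}.png",cv2.cvtColor(c["pixels"],cv2.COLOR_RGB2BGR))
    print(s["clock"],s["tcp_pos"],s["orientation"],s["contact_force"],"cam",W[:3,3]);return c
if __name__=="__main__": shot(sys.argv[1])
E
python3 w.py w1
```

```text
2.1 [ 0.57859593 -0.22582074  0.20083872] [-0.00241187 -0.65439698  0.75614629  0.00125216] [-0.9048591   0.45434348 -0.88777711] cam [ 0.64690681 -0.23643187  0.32807853]
```

View pics/w1.png

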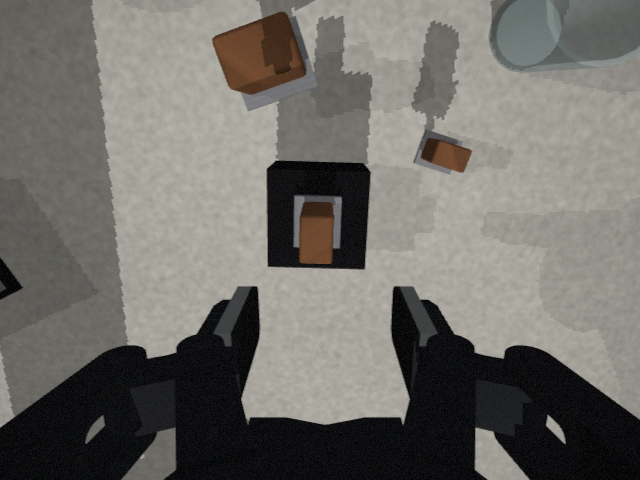

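The wrist view shows the stand (268–369, 170–268), the key's flange (294–342, 196–248) and the handle's top face (300–333, 224–264), with clearance all round.

```bash
python3 - <<'E'
from h import *
np.set_printoptions(precision=4,suppress=True)
C["w"]=pickle.load(open("pics/w1.pkl","rb"))
g=lambda L,z:np.array([plane("w",*q,z)[:2] for q in L])
F=g([(294,196),(342,196),(340,248),(294,248)],.06);print("flange",F.mean(0),F,np.degrees(np.arctan2(*(F[0]-F[3])[::-1])))
H=g([(301,223),(334,223),(333,264),(300,263)],.102);print("handle",H.mean(0),H)
S=g([(267,175),(370,175),(365,268),(268,267)],.055);print("stand",S.mean(0),S)
E
```

```text
flange [ 0.5786 -0.2222] [[ 0.5989 -0.2093]
 [ 0.5943 -0.2411]
 [ 0.5582 -0.2349]
 [ 0.5628 -0.2033]] -9.433918026567026
handle [ 0.5768 -0.2222] [[ 0.5903 -0.215 ]
 [ 0.5876 -0.2337]
 [ 0.5628 -0.2297]
 [ 0.5663 -0.2105]]
stand [ 0.5771 -0.2219] [[ 0.6147 -0.1932]
 [ 0.6048 -0.2617]
 [ 0.539  -0.2506]
 [ 0.5498 -0.1819]]
```

Call:
servo_tool([
  {"tx": 0, "ty": 0.0035, "tz": -0.03, "twist": -0.5},
  {"tx": 0, "ty": 0.0035, "tz": -0.065, "twist": -0.5},
  {"tx": 0, "ty": 0.0035, "tz": -0.095, "twist": -0.5},
  {"tx": 0, "ty": 0.0035, "tz": -0.112, "twist": -0.5},
  {"tx": 0, "ty": 0.0035, "tz": -0.119, "twist": -0.5},
  {"tx": 0, "ty": 0.0035, "tz": -0.121, "twist": -0.5},
  {"tx": 0, "ty": 0.0035, "tz": -0.121, "twist": -0.5},
])

```text
clock: 2.85
tcp_pos: [0.579, -0.2203, 0.0818]
orientation: [-0.002, -0.652, 0.759, 0.001]
contact_force: [0.4, -0.1, 0.6]
grip_width: 0.588
```

Call:
servo_tool([
  {"tx": 0, "ty": 0, "tz": 0, "twist": 0},
  {"tx": 0, "ty": 0, "tz": 0, "twist": 0},
  {"tx": 0, "ty": 0, "tz": 0, "twist": 0},
  {"tx": 0, "ty": 0, "tz": 0, "twist": 0},
  {"tx": 0, "ty": 0, "tz": 0, "twist": 0},
  {"tx": 0, "ty": 0, "tz": 0, "twist": 0},
  {"tx": 0, "ty": 0, "tz": 0, "twist": 0},
  {"tx": 0, "ty": 0, "tz": 0, "twist": 0},
], grip=0.01)

```text
clock: 3.65
tcp_pos: [0.5798, -0.2203, 0.0832]
orientation: [-0.001, -0.652, 0.759, -0.0]
contact_force: [-1.4, 1.6, 6.0]
grip_width: 0.228
```

Call:
servo_tool([
  {"tx": 0, "ty": 0, "tz": 0.01, "twist": 0},
  {"tx": 0, "ty": 0, "tz": 0.03, "twist": 0},
  {"tx": 0, "ty": 0, "tz": 0.06, "twist": 0},
  {"tx": 0, "ty": 0.0, "tz": 0.09, "twist": 0},
  {"tx": 0, "ty": 0.02, "tz": 0.107, "twist": 2},
  {"tx": 0, "ty": 0.055, "tz": 0.107, "twist": 5},
  {"tx": 0, "ty": 0.1, "tz": 0.107, "twist": 10},
  {"tx": 0, "ty": 0.145, "tz": 0.107, "twist": 15},
  {"tx": 0, "ty": 0.19, "tz": 0.107, "twist": 20},
  {"tx": 0, "ty": 0.235, "tz": 0.107, "twist": 23},
  {"tx": 0.002, "ty": 0.28, "tz": 0.107, "twist": 26},
  {"tx": 0.003, "ty": 0.315, "tz": 0.107, "twist": 26},
  {"tx": 0.003, "ty": 0.335, "tz": 0.107, "twist": 26},
  {"tx": 0.003, "ty": 0.341, "tz": 0.107, "twist": 26},
  {"tx": 0.003, "ty": 0.341, "tz": 0.107, "twist": 26},
  {"tx": 0.003, "ty": 0.341, "tz": 0.107, "twist": 26},
])

```text
clock: 5.25
tcp_pos: [0.5827, 0.1199, 0.1904]
orientation: [0.001, 0.805, -0.593, 0.001]
contact_force: [-0.2, 0.1, -0.6]
grip_width: 0.227
```

```bash
python3 w.py w2; python3 - <<'E'
from bench import eyes
import cv2,pickle,numpy as np
c=eyes.capture("scene");pickle.dump(c,open("pics/s2.pkl","wb"))
im=cv2.cvtColor(c["pixels"],cv2.COLOR_RGB2BGR);w=cv2.imread("pics/w2.png")
f=lambda im,x,y,w,h,k:cv2.resize(im[y:y+h,x:x+w],None,fx=k,fy=k,interpolation=cv2.INTER_CUBIC)
cv2.imwrite("pics/m2.png",np.hstack([f(w,160,60,320,400,1.25),f(im,345,200,90,112.5.__int__(),1)if 0 else f(im,340,170,80,100,5)]))
E
```

```text
5.25 [0.58266882 0.11994154 0.19044765] [ 8.22708824e-04  8.05489467e-01 -5.92609306e-01  5.02661975e-04] [-0.16738402  0.09001365 -0.64739019] cam [0.64791044 0.13984283 0.31798715]
```

View pics/m2.png

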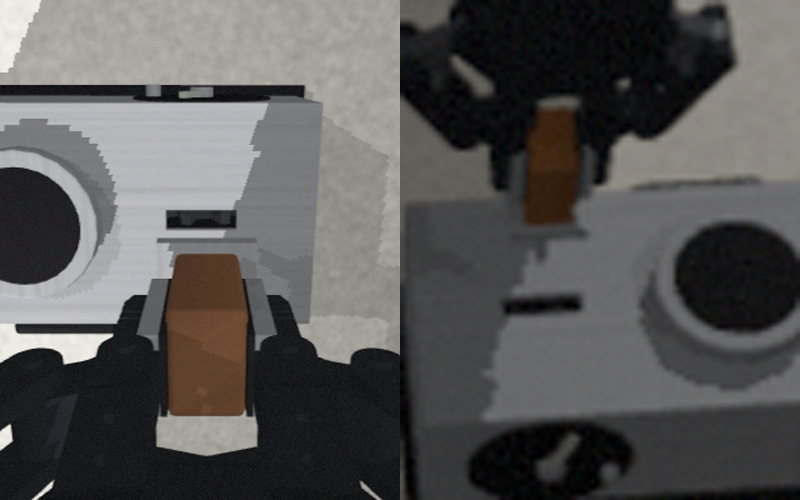

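Wrist view: slot at m2 (166–237, 210–228), flange edge (157–258, 240), key upright. Scene crop: pointer hub at (553,467), tip (575,437), peg (611,468). The pointer leans about 55° above +y.

```bash
python3 - <<'E'
from h import *
import cv2
np.set_printoptions(precision=4,suppress=True)
C["w"]=pickle.load(open("pics/w2.pkl","rb"))
W=lambda a,b:(160+a/1.25,60+b/1.25)
g=lambda L,z:np.array([plane("w",*W(*q),z)[:2] for q in L])
s=g([(166,210),(237,210),(237,228),(166,228)],.085);print("slot",s.mean(0),s)
a=np.radians(17.3);X=np.array([np.cos(a),np.sin(a)]);Y=np.array([-X[1],X[0]])
m=s.mean(0);t=np.array([.58267,.11994])
f=g([(157,242),(258,242)],.165);print("flange +x edge",f,"len",np.linalg.norm(f[0]-f[1]))
h=g([(169,309),(246,309)],.065+.1904-.0682+.021);h=g([(169,309),(246,309)],.2092);print("handle top edge",h)
for n,p in(("slot",m),("flange c",f.mean(0)),("handle c",h.mean(0))): print(n,"rel tcp in casing axes",(p-t)@X,(p-t)@Y)
d=s[0]-s[1];print("slot dir",np.degrees(np.arctan2(*d[::-1])),np.linalg.norm(d)); d=f[0]-f[1];print("flange dir",np.degrees(np.arctan2(*d[::-1])))
# pointer
S=lambda a,b:(340+(a-400)/5,170+b/5)
for xo in(.056,.062):
  c=C["scene"];o=-c["R"].T@c["t"];N=np.r_[X,0];P0=np.r_[m+.035*Y+xo*X,.045]
  r=[]
  for q in((553,467),(575,437),(611,468)):
    dd=c["R"].T@np.linalg.solve(c["camera_matrix"],[*S(*q),1]);p=o+dd*((P0-o)@N)/(dd@N);r.append([(p[:2]-m)@Y-.0,p[2]])
  r=np.array(r);print(r); v=r[1]-r[0];print("phi",np.arctan2(v[1],v[0]),"theta",2.13-np.arctan2(v[1],v[0]))
im=C["w"]["pixels"][215:255,280:362];im=cv2.resize(im,None,fx=9,fy=9,interpolation=cv2.INTER_CUBIC);im=np.clip(im.astype(float)*2.5,0,255)
cv2.imwrite("pics/slot.png",im[...,::-1])
E
```

```text
slot [0.583  0.1214] [[0.5823 0.1388]
 [0.5923 0.1066]
 [0.5838 0.1038]
 [0.5737 0.1363]]
flange +x edge [[0.5939 0.139 ]
 [0.6034 0.1083]] len 0.03209031519180503
handle top edge [[0.5943 0.132 ]
 [0.5997 0.1147]]
slot rel tcp in casing axes 0.0007859186697105211 0.0012679267496238373
flange c rel tcp in casing axes 0.01634415189897971 -0.0011991539730035563
handle c rel tcp in casing axes 0.014732748391744557 -0.00099112722400113
slot dir 107.30915449868613 0.03373940882259933
flange dir 107.3000341359508
[[0.0027 0.0418]
 [0.0105 0.0678]
 [0.028  0.0375]]
phi 1.2765261868347713 theta 0.8534738131652286
[[0.0014 0.0533]
 [0.0092 0.079 ]
 [0.0264 0.049 ]]
phi 1.2765261868347708 theta 0.8534738131652291[ WARN:0@0.056] global loadsave.cpp:1063 imwrite_ Unsupported depth image for selected encoder is fallbacked to CV_8U.
```

View pics/slot.png

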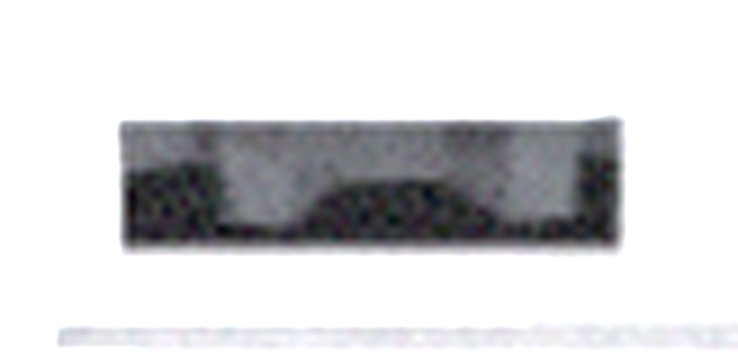

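Slot picture: lit tooth tops at 222–300 and 500–580 of a slot spanning 124–618. That puts teeth at y ≈ +8 and −12 mm, so theta ≈ 0.87, which agrees with the pointer's 0.85. The gap between them is near y = −2 mm. I need 1.25 rad more, so about three strokes. Now lowering gently.

Call:
servo_tool([
  {"tx": 0.0016, "ty": 0.0009, "tz": -0.01, "twist": 0},
  {"tx": 0.0016, "ty": 0.0009, "tz": -0.022, "twist": 0},
  {"tx": 0.0016, "ty": 0.0009, "tz": -0.03, "twist": 0},
  {"tx": 0.0016, "ty": 0.0009, "tz": -0.033, "twist": 0},
  {"tx": 0.0016, "ty": 0.0009, "tz": -0.033, "twist": 0},
])

```text
clock: 5.85
tcp_pos: [0.584, 0.1202, 0.1564]
orientation: [0.002, 0.805, -0.593, 0.0]
contact_force: [0.8, 0.3, -1.0]
grip_width: 0.224
```

Call:
servo_tool([
  {"tx": 0, "ty": 0, "tz": -0.002, "twist": 0},
  {"tx": 0, "ty": 0, "tz": -0.004, "twist": 0},
  {"tx": 0, "ty": 0, "tz": -0.006, "twist": 0},
  {"tx": 0, "ty": 0, "tz": -0.006, "twist": 0},
])

```text
clock: 6.25
tcp_pos: [0.5839, 0.1202, 0.1502]
orientation: [0.002, 0.805, -0.593, 0.0]
contact_force: [-0.0, -0.3, -1.0]
grip_width: 0.225
```

Call:
servo_tool([
  {"tx": 0, "ty": 0, "tz": -0.002, "twist": 0},
  {"tx": 0, "ty": 0, "tz": -0.004, "twist": 0},
  {"tx": 0, "ty": 0, "tz": -0.006, "twist": 0},
  {"tx": 0, "ty": 0, "tz": -0.006, "twist": 0},
])

```text
clock: 6.65
tcp_pos: [0.5837, 0.1201, 0.1439]
orientation: [0.002, 0.805, -0.593, -0.0]
contact_force: [0.2, -0.7, -1.6]
grip_width: 0.225
```

Call:
servo_tool([
  {"tx": 0, "ty": 0, "tz": -0.002, "twist": 0},
  {"tx": 0, "ty": 0, "tz": -0.005, "twist": 0},
  {"tx": 0, "ty": 0, "tz": -0.008, "twist": 0},
  {"tx": 0, "ty": 0, "tz": -0.008, "twist": 0},
])

```text
clock: 7.05
tcp_pos: [0.5835, 0.12, 0.1353]
orientation: [0.002, 0.805, -0.593, -0.0]
contact_force: [-0.1, 0.0, -1.2]
grip_width: 0.225
```

Call:
servo_tool([
  {"tx": -0.0006, "ty": 0.0019, "tz": 0, "twist": 0},
  {"tx": -0.0012, "ty": 0.0038, "tz": 0, "twist": 0},
  {"tx": -0.0018, "ty": 0.0057, "tz": 0, "twist": 0},
  {"tx": -0.0024, "ty": 0.0076, "tz": 0, "twist": 0},
  {"tx": -0.0024, "ty": 0.0076, "tz": 0, "twist": 0},
])

```text
clock: 7.55
tcp_pos: [0.5811, 0.1275, 0.1353]
orientation: [0.002, 0.805, -0.593, -0.0]
contact_force: [1.3, -2.9, -0.2]
grip_width: 0.224
```

Call:
servo_tool([
  {"tx": -0.0006, "ty": 0.0019, "tz": 0, "twist": 0},
  {"tx": -0.0012, "ty": 0.0038, "tz": 0, "twist": 0},
  {"tx": -0.0018, "ty": 0.0057, "tz": 0, "twist": 0},
  {"tx": -0.0022, "ty": 0.0072, "tz": 0, "twist": 0},
  {"tx": -0.0022, "ty": 0.0072, "tz": 0, "twist": 0},
])

```text
clock: 8.05
tcp_pos: [0.5788, 0.135, 0.1354]
orientation: [0.002, 0.805, -0.593, -0.0]
contact_force: [0.4, -2.4, -0.4]
grip_width: 0.225
```

Call:
servo_tool([
  {"tx": 0.0006, "ty": -0.0019, "tz": 0, "twist": 0},
  {"tx": 0.0008, "ty": -0.0025, "tz": 0.005, "twist": 0},
  {"tx": 0.0008, "ty": -0.0025, "tz": 0.0105, "twist": 0},
  {"tx": 0.0008, "ty": -0.0025, "tz": 0.0135, "twist": 0},
  {"tx": 0.0008, "ty": -0.0025, "tz": 0.0135, "twist": 0},
  {"tx": 0.002, "ty": -0.007, "tz": 0.0135, "twist": 0},
  {"tx": 0.0038, "ty": -0.012, "tz": 0.0135, "twist": 0},
  {"tx": 0.0052, "ty": -0.017, "tz": 0.0135, "twist": 0},
  {"tx": 0.0057, "ty": -0.0182, "tz": 0.0135, "twist": 0},
  {"tx": 0.0057, "ty": -0.0182, "tz": 0.0135, "twist": 0},
])

```text
clock: 9.05
tcp_pos: [0.5846, 0.1163, 0.1488]
orientation: [0.002, 0.805, -0.593, -0.0]
contact_force: [1.0, 0.0, -1.5]
grip_width: 0.225
```

Call:
servo_tool([
  {"tx": 0, "ty": 0, "tz": -0.003, "twist": 0},
  {"tx": 0, "ty": 0, "tz": -0.006, "twist": 0},
  {"tx": 0, "ty": 0, "tz": -0.006, "twist": 0},
])

```text
clock: 9.35
tcp_pos: [0.5846, 0.1164, 0.1423]
orientation: [0.003, 0.805, -0.593, -0.0]
contact_force: [0.7, 0.5, -1.9]
grip_width: 0.226
```

Call:
servo_tool([
  {"tx": 0, "ty": 0, "tz": -0.003, "twist": 0},
  {"tx": 0, "ty": 0, "tz": -0.007, "twist": 0},
  {"tx": 0, "ty": 0, "tz": -0.007, "twist": 0},
])

```text
clock: 9.65
tcp_pos: [0.5845, 0.1165, 0.1346]
orientation: [0.003, 0.805, -0.593, -0.0]
contact_force: [2.3, 0.4, -0.2]
grip_width: 0.222
```

Call:
servo_tool([
  {"tx": -0.0006, "ty": 0.0019, "tz": 0, "twist": 0},
  {"tx": -0.0012, "ty": 0.0038, "tz": 0, "twist": 0},
  {"tx": -0.0018, "ty": 0.0057, "tz": 0, "twist": 0},
  {"tx": -0.0024, "ty": 0.0076, "tz": 0, "twist": 0},
  {"tx": -0.003, "ty": 0.0095, "tz": 0, "twist": 0},
  {"tx": -0.003, "ty": 0.0095, "tz": 0, "twist": 0},
])

```text
clock: 10.25
tcp_pos: [0.5817, 0.1256, 0.1348]
orientation: [0.003, 0.805, -0.593, 0.0]
contact_force: [2.6, -3.5, -1.2]
grip_width: 0.222
```

Call:
servo_tool([
  {"tx": -0.0004, "ty": 0.002, "tz": 0, "twist": 0},
  {"tx": -0.001, "ty": 0.004, "tz": 0, "twist": 0},
  {"tx": -0.0016, "ty": 0.006, "tz": 0, "twist": 0},
  {"tx": -0.0022, "ty": 0.008, "tz": 0, "twist": 0},
  {"tx": -0.0026, "ty": 0.0096, "tz": 0, "twist": 0},
  {"tx": -0.0026, "ty": 0.0096, "tz": 0, "twist": 0},
])

```text
clock: 10.85
tcp_pos: [0.5788, 0.1353, 0.1348]
orientation: [0.003, 0.805, -0.593, -0.0]
contact_force: [1.2, -3.0, 0.2]
grip_width: 0.226
```

Call:
servo_tool([
  {"tx": 0.0006, "ty": -0.0019, "tz": 0, "twist": 0},
  {"tx": 0.0008, "ty": -0.0025, "tz": 0.005, "twist": 0},
  {"tx": 0.0008, "ty": -0.0025, "tz": 0.0105, "twist": 0},
  {"tx": 0.0008, "ty": -0.0025, "tz": 0.0138, "twist": 0},
  {"tx": 0.0008, "ty": -0.0025, "tz": 0.0138, "twist": 0},
  {"tx": 0.0022, "ty": -0.007, "tz": 0.0138, "twist": 0},
  {"tx": 0.004, "ty": -0.012, "tz": 0.0138, "twist": 0},
  {"tx": 0.0054, "ty": -0.017, "tz": 0.0138, "twist": 0},
  {"tx": 0.0059, "ty": -0.0182, "tz": 0.0138, "twist": 0},
  {"tx": 0.0059, "ty": -0.0182, "tz": 0.0138, "twist": 0},
])

```text
clock: 11.85
tcp_pos: [0.5847, 0.1166, 0.1485]
orientation: [0.003, 0.805, -0.593, -0.0]
contact_force: [0.6, -0.0, -0.3]
grip_width: 0.224
```

Call:
servo_tool([
  {"tx": 0, "ty": 0, "tz": -0.003, "twist": 0},
  {"tx": 0, "ty": 0, "tz": -0.006, "twist": 0},
  {"tx": 0, "ty": 0, "tz": -0.006, "twist": 0},
])

```text
clock: 12.15
tcp_pos: [0.5847, 0.1166, 0.142]
orientation: [0.003, 0.805, -0.593, -0.0]
contact_force: [0.3, -0.4, -0.7]
grip_width: 0.225
```

Call:
servo_tool([
  {"tx": 0, "ty": 0, "tz": -0.003, "twist": 0},
  {"tx": 0, "ty": 0, "tz": -0.007, "twist": 0},
  {"tx": 0, "ty": 0, "tz": -0.007, "twist": 0},
])

```text
clock: 12.45
tcp_pos: [0.5846, 0.1168, 0.1343]
orientation: [0.004, 0.805, -0.593, -0.0]
contact_force: [0.5, 0.7, -0.9]
grip_width: 0.222
```

Call:
servo_tool([
  {"tx": -0.0004, "ty": 0.0014, "tz": 0, "twist": 0},
  {"tx": -0.0008, "ty": 0.0028, "tz": 0, "twist": 0},
  {"tx": -0.0012, "ty": 0.0042, "tz": 0, "twist": 0},
  {"tx": -0.0012, "ty": 0.0042, "tz": 0, "twist": 0},
])

```text
clock: 12.85
tcp_pos: [0.5833, 0.1207, 0.1343]
orientation: [0.004, 0.805, -0.593, -0.0]
contact_force: [1.5, -1.6, -2.7]
grip_width: 0.224
```

Call:
servo_tool([
  {"tx": -0.0002, "ty": 0.0008, "tz": 0, "twist": 0},
  {"tx": -0.0004, "ty": 0.0015, "tz": 0, "twist": 0},
  {"tx": -0.0004, "ty": 0.0015, "tz": 0, "twist": 0},
])

```text
clock: 13.15
tcp_pos: [0.5829, 0.122, 0.1343]
orientation: [0.004, 0.805, -0.593, -0.0]
contact_force: [2.8, -4.5, -1.1]
grip_width: 0.227
```

Call:
servo_tool([
  {"tx": -0.0001, "ty": 0.0005, "tz": 0, "twist": 0},
  {"tx": -0.0002, "ty": 0.001, "tz": 0, "twist": 0},
  {"tx": -0.0002, "ty": 0.001, "tz": 0, "twist": 0},
])

```text
clock: 13.45
tcp_pos: [0.5826, 0.123, 0.1343]
orientation: [0.004, 0.805, -0.593, -0.0]
contact_force: [1.4, -2.8, -1.3]
grip_width: 0.224
```

Call:
servo_tool([
  {"tx": -0.0001, "ty": 0.0005, "tz": 0, "twist": 0},
  {"tx": -0.0002, "ty": 0.0008, "tz": 0, "twist": 0},
  {"tx": -0.0002, "ty": 0.0008, "tz": 0, "twist": 0},
])

```text
clock: 13.75
tcp_pos: [0.5824, 0.1239, 0.1343]
orientation: [0.004, 0.805, -0.593, -0.0]
contact_force: [2.4, -4.2, -2.4]
grip_width: 0.227
```

Call:
servo_tool([
  {"tx": -0.0001, "ty": 0.0005, "tz": 0, "twist": 0},
  {"tx": -0.0002, "ty": 0.0007, "tz": 0, "twist": 0},
  {"tx": -0.0002, "ty": 0.0007, "tz": 0, "twist": 0},
])

```text
clock: 14.05
tcp_pos: [0.5822, 0.1243, 0.1342]
orientation: [0.004, 0.805, -0.593, -0.0]
contact_force: [2.4, -6.1, -3.0]
grip_width: 0.229
```

Call:
servo_tool([
  {"tx": -0.0001, "ty": 0.0004, "tz": 0, "twist": 0},
  {"tx": -0.0002, "ty": 0.0008, "tz": 0, "twist": 0},
  {"tx": -0.0002, "ty": 0.0008, "tz": 0, "twist": 0},
])

```text
clock: 14.35
tcp_pos: [0.5822, 0.1245, 0.1343]
orientation: [0.005, 0.805, -0.593, 0.0]
contact_force: [3.5, -7.2, -3.2]
grip_width: 0.227
```

Call:
servo_tool([
  {"tx": -0.0002, "ty": 0.0008, "tz": 0, "twist": 0},
  {"tx": -0.0003, "ty": 0.0011, "tz": 0, "twist": 0},
  {"tx": -0.0003, "ty": 0.0011, "tz": 0, "twist": 0},
])

```text
clock: 14.65
tcp_pos: [0.5821, 0.1247, 0.1343]
orientation: [0.005, 0.805, -0.593, 0.001]
contact_force: [4.5, -8.2, -2.7]
grip_width: 0.225
```

Call:
servo_tool([
  {"tx": -0.0003, "ty": 0.0012, "tz": 0, "twist": 0},
  {"tx": -0.0003, "ty": 0.0013, "tz": 0, "twist": 0},
  {"tx": -0.0003, "ty": 0.0013, "tz": 0, "twist": 0},
  {"tx": -0.0003, "ty": 0.0013, "tz": 0, "twist": 0},
  {"tx": -0.0003, "ty": 0.0013, "tz": 0, "twist": 0},
  {"tx": -0.0003, "ty": 0.0013, "tz": 0, "twist": 0},
])

```text
clock: 15.25
tcp_pos: [0.5821, 0.1249, 0.1343]
orientation: [0.006, 0.805, -0.593, 0.001]
contact_force: [4.5, -8.8, -2.4]
grip_width: 0.224
```

```bash
python3 - <<'E'
from bench import eyes,read_state
import cv2,numpy as np
print(read_state()["contact_force"])
c=eyes.capture("scene");im=cv2.cvtColor(c["pixels"],cv2.COLOR_RGB2BGR)
cv2.imwrite("pics/m3.png",cv2.resize(im[185:275,330:440],None,fx=6,fy=6,interpolation=cv2.INTER_CUBIC))
E
```

```text
[ 4.48043041 -8.84589531 -2.41938181]
```

View pics/m3.png

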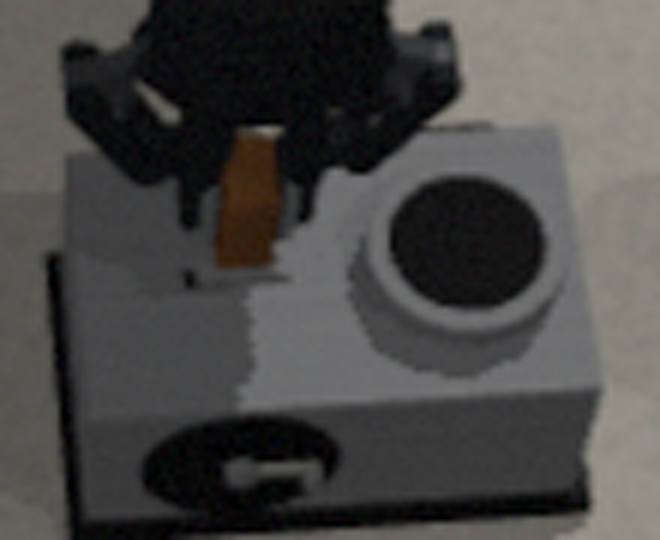

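Pointer tip now lies level on the peg, with hub at (238,470) and tip at (320,468), and about 9.8 N was held against the stop. Backing off, withdrawing and returning to the stand.

Call:
servo_tool([
  {"tx": 0.0006, "ty": -0.0019, "tz": 0, "twist": 0},
  {"tx": 0.0009, "ty": -0.0029, "tz": 0, "twist": 0},
  {"tx": 0.0009, "ty": -0.0029, "tz": 0.005, "twist": 0},
  {"tx": 0.0009, "ty": -0.0029, "tz": 0.015, "twist": 0},
  {"tx": 0.0009, "ty": -0.0029, "tz": 0.03, "twist": 0},
  {"tx": 0.0009, "ty": -0.0029, "tz": 0.05, "twist": 0},
  {"tx": 0.0009, "ty": -0.0029, "tz": 0.065, "twist": 0},
  {"tx": 0.0009, "ty": -0.0029, "tz": 0.065, "twist": 0},
])

```text
clock: 16.1
tcp_pos: [0.5841, 0.1227, 0.2026]
orientation: [0.004, 0.805, -0.593, 0.002]
contact_force: [0.7, 0.3, -1.1]
grip_width: 0.228
```

Call:
servo_tool([
  {"tx": 0, "ty": -0.02, "tz": 0, "twist": -2},
  {"tx": 0, "ty": -0.055, "tz": 0, "twist": -5},
  {"tx": 0, "ty": -0.1, "tz": 0, "twist": -10},
  {"tx": 0, "ty": -0.145, "tz": 0, "twist": -15},
  {"tx": 0, "ty": -0.19, "tz": 0, "twist": -20},
  {"tx": -0.001, "ty": -0.235, "tz": 0, "twist": -23},
  {"tx": -0.002, "ty": -0.28, "tz": 0, "twist": -26},
  {"tx": -0.003, "ty": -0.315, "tz": 0, "twist": -26},
  {"tx": -0.003, "ty": -0.335, "tz": -0.01, "twist": -26},
  {"tx": -0.003, "ty": -0.342, "tz": -0.02, "twist": -26},
  {"tx": -0.003, "ty": -0.342, "tz": -0.02, "twist": -26},
  {"tx": -0.003, "ty": -0.342, "tz": -0.02, "twist": -26},
])

```text
clock: 17.3
tcp_pos: [0.5809, -0.2186, 0.1822]
orientation: [-0.005, -0.652, 0.759, -0.001]
contact_force: [0.3, -0.1, -1.7]
grip_width: 0.227
```

```bash
python3 w.py w3; python3 -c "
import cv2;im=cv2.imread('pics/w3.png');cv2.imwrite('pics/w3c.png',cv2.resize(im[80:430,200:440],None,fx=1.7,fy=1.7))"
```

```text
17.3 [ 0.58091986 -0.21858816  0.1821871 ] [-0.00456341 -0.65152364  0.75861402 -0.00094556] [ 0.28266026 -0.13140336 -1.70452171] cam [ 0.64920599 -0.22893028  0.30946038]
```

View pics/w3c.png

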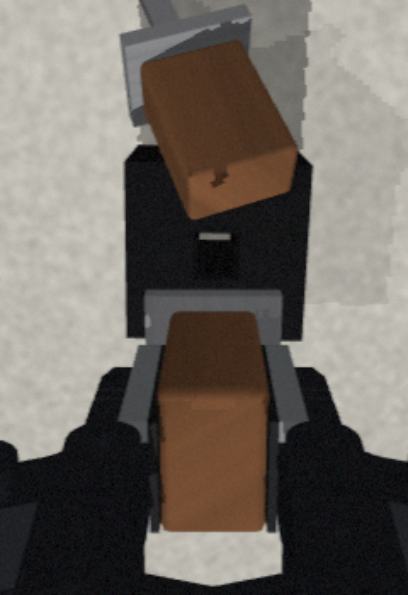

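```bash
python3 - <<'E'
from bench import eyes
import cv2,pickle,numpy as np
ims=[cv2.imread("pics/scene.png"),cv2.cvtColor(pickle.load(open("pics/s2.pkl","rb"))["pixels"],cv2.COLOR_RGB2BGR),cv2.cvtColor(eyes.capture("scene")["pixels"],cv2.COLOR_RGB2BGR)]
c=eyes.capture("top");pickle.dump(c,open("pics/t3.pkl","wb"));t=[cv2.imread("pics/top.png"),cv2.cvtColor(c["pixels"],cv2.COLOR_RGB2BGR)]
f=lambda i,x,y,w,h:cv2.resize(i[y:y+h,x:x+w],(w*3-w//3,h*3-h//3),interpolation=cv2.INTER_CUBIC)
a=np.hstack([f(i,150,160,98,105) for i in ims]);b=np.hstack([f(i,390,180,98,105) for i in t]+[f(cv2.imread("pics/w1.png"),200,0,200,210)[::2,::2][:280,:261]*0] if 0 else [f(i,390,180,98,105) for i in t]+[np.zeros_like(f(t[0],390,180,98,105))])
cv2.imwrite("pics/m4.png",np.vstack([a,b]))
E
```

```text
(no output)
```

View pics/m4.png

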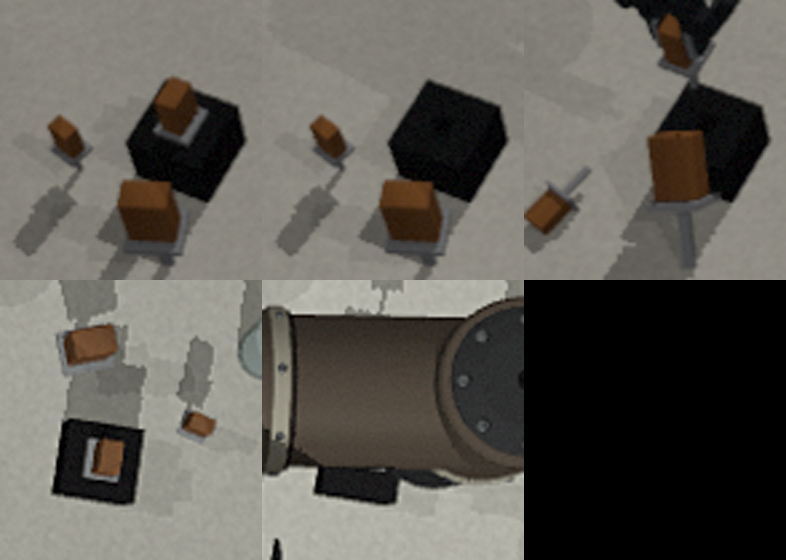

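The decoys were balanced on their blades and toppled by themselves; the small one fell too, well away from my path. The large one now leans on the stand's +x edge. I'll check whether it is in the way.

```bash
python3 - <<'E'
from h import *
np.set_printoptions(precision=4,suppress=True)
C["w"]=pickle.load(open("pics/w3.pkl","rb"))
W=lambda a,b:(200+a/1.7,80+b/1.7)
a=np.radians(-9);X=np.array([np.cos(a),np.sin(a)]);Y=np.array([-X[1],X[0]]);m=np.array([.577,-.222])
for n,q,zs in(("stand front L",(127,338),(.055,)),("front R",(300,340),(.055,)),("hole far edge",(215,236),(.055,)),("big low L",(193,218),(.03,.055,.08)),("big low R",(293,190),(.03,.055,.08)),("big up R",(297,152),(.055,.08,.1)),("big up L",(160,157),(.055,.08,.1)),("far top R",(242,42),(.03,.055,.08)),("far L",(143,62),(.03,.055,.08)),("fl far L",(122,35),(.01,.03,.06)),("fl far R",(250,8),(.01,.03,.06)),
 ("my flange L",(145,300),(.156,)),("my flange R",(281,300),(.156,)),("my handle L",(163,391),(.201,)),("my handle R",(266,391),(.201,))):
    print(n,*[(z,((plane("w",*W(*q),z)[:2]-m)@np.c_[X,Y]*1000).round(1)) for z in zs])
p=np.array([.5809,-.2186])-m;print("tcp in stand axes",p@X,p@Y)
# scene corners of big handle, panel 3 (x off 524, scale 8/3)
S=lambda a,b:(150+(a-524)*98/262,160+b*105/280)
C["scene"]=C["scene"]
for n,q in(("top L",(651,135)),("top R",(702,131)),("bot L",(655,193)),("bot R",(709,190)),("blade end",(687,265))):
    print(n,[(z,((plane("scene",*S(*q),z)[:2]-m)@np.c_[X,Y]*1000).round(0)) for z in(0,.03,.06,.09)])
E
```

```text
stand front L (0.055, array([-32.9,  35.4]))
front R (0.055, array([-33.5, -33.2]))
hole far edge (0.055, array([8.9, 0.8]))
big low L (0.03, array([10.3,  9.6])) (0.055, array([15.8,  9.2])) (0.08, array([21.4,  8.7]))
big low R (0.03, array([ 22.1, -31.3])) (0.055, array([ 26.6, -28.1])) (0.08, array([ 31.1, -24.9]))
big up R (0.055, array([ 40.7, -29.1])) (0.08, array([ 43.9, -25.8])) (0.1, array([ 46.3, -23.1]))
big up L (0.055, array([38.7, 21.2])) (0.08, array([42. , 19.6])) (0.1, array([44.6, 18.3]))
far top R (0.03, array([79.8, -9.4])) (0.055, array([79.1, -8.2])) (0.08, array([78.5, -6.9]))
far L (0.03, array([72.1, 28.9])) (0.055, array([72.2, 26.7])) (0.08, array([72.2, 24.6]))
fl far L (0.01, array([82.8, 39.1])) (0.03, array([82.1, 36.8])) (0.06, array([81. , 33.3]))
fl far R (0.01, array([ 93.6, -13.4])) (0.03, array([ 92.2, -12.2])) (0.06, array([ 90.1, -10.5]))
my flange L (0.156, array([18.5, 18.6]))
my flange R (0.156, array([ 18.6, -13.4]))
my handle L (0.201, array([17.7, 11.7]))
my handle R (0.201, array([17.7, -6.1]))
tcp in stand axes 0.0033201073471842645 0.003968234771680385
top L [(0, array([  2., -63.])), (0.03, array([ 17., -48.])), (0.06, array([ 32., -33.])), (0.09, array([ 47., -18.]))]
top R [(0, array([-19., -23.])), (0.03, array([-3., -9.])), (0.06, array([12.,  4.])), (0.09, array([28., 18.]))]
bot L [(0, array([ 53., -31.])), (0.03, array([ 67., -17.])), (0.06, array([80., -3.])), (0.09, array([94., 11.]))]
bot R [(0, array([33., 11.])), (0.03, array([47., 24.])), (0.06, array([61., 37.])), (0.09, array([75., 49.]))]
blade end [(0, array([105.,  28.])), (0.03, array([117.,  40.])), (0.06, array([130.,  53.])), (0.09, array([142.,  65.]))]
```

The big key's low edge overhangs the stand at x ≈ +19 mm, z ≈ 0.07 m. Seating my key about 2–3 mm to −x in its hole clears it by about 4 mm or more.

Call:
servo_tool([
  {"tx": -0.0034, "ty": -0.0025, "tz": -0.005, "twist": 0},
  {"tx": -0.0034, "ty": -0.0025, "tz": -0.02, "twist": 0},
  {"tx": -0.0034, "ty": -0.0025, "tz": -0.038, "twist": 0},
  {"tx": -0.0034, "ty": -0.0025, "tz": -0.05, "twist": 0},
  {"tx": -0.0034, "ty": -0.0025, "tz": -0.054, "twist": 0},
  {"tx": -0.0034, "ty": -0.0025, "tz": -0.054, "twist": 0},
])

```text
clock: 18.05
tcp_pos: [0.578, -0.2206, 0.1287]
orientation: [-0.004, -0.652, 0.758, -0.001]
contact_force: [-0.2, 0.2, -1.1]
grip_width: 0.228
```

Call:
servo_tool([
  {"tx": 0, "ty": 0, "tz": -0.003, "twist": 0},
  {"tx": 0, "ty": 0, "tz": -0.006, "twist": 0},
  {"tx": 0, "ty": 0, "tz": -0.009, "twist": 0},
  {"tx": 0, "ty": 0, "tz": -0.009, "twist": 0},
])

```text
clock: 18.45
tcp_pos: [0.5778, -0.2206, 0.1194]
orientation: [-0.004, -0.652, 0.758, -0.001]
contact_force: [0.5, 0.2, -1.2]
grip_width: 0.222
```

Call:
servo_tool([
  {"tx": 0, "ty": 0, "tz": -0.004, "twist": 0},
  {"tx": 0, "ty": 0, "tz": -0.008, "twist": 0},
  {"tx": 0, "ty": 0, "tz": -0.012, "twist": 0},
  {"tx": 0, "ty": 0, "tz": -0.016, "twist": 0},
  {"tx": 0, "ty": 0, "tz": -0.016, "twist": 0},
])

```text
clock: 18.95
tcp_pos: [0.5773, -0.2205, 0.1026]
orientation: [-0.005, -0.652, 0.758, -0.001]
contact_force: [-0.3, 0.1, -1.1]
grip_width: 0.23
```

Call:
servo_tool([
  {"tx": 0, "ty": 0, "tz": -0.004, "twist": 0},
  {"tx": 0, "ty": 0, "tz": -0.008, "twist": 0},
  {"tx": 0, "ty": 0, "tz": -0.012, "twist": 0},
  {"tx": 0, "ty": 0, "tz": -0.0155, "twist": 0},
  {"tx": 0, "ty": 0, "tz": -0.0155, "twist": 0},
])

```text
clock: 19.45
tcp_pos: [0.5769, -0.2204, 0.0864]
orientation: [-0.005, -0.652, 0.758, -0.0]
contact_force: [0.7, -0.1, -1.1]
grip_width: 0.226
```

Call:
servo_tool([
  {"tx": 0, "ty": 0, "tz": -0.0015, "twist": 0},
  {"tx": 0, "ty": 0, "tz": -0.003, "twist": 0},
  {"tx": 0, "ty": 0, "tz": -0.003, "twist": 0},
])

```text
clock: 19.75
tcp_pos: [0.577, -0.2205, 0.0835]
orientation: [-0.005, -0.652, 0.758, -0.0]
contact_force: [-0.1, -0.5, -1.1]
grip_width: 0.225
```

Call:
servo_tool([
  {"tx": 0, "ty": 0, "tz": -0.0005, "twist": 0},
  {"tx": 0, "ty": 0, "tz": -0.001, "twist": 0},
  {"tx": 0, "ty": 0, "tz": -0.001, "twist": 0},
])

```text
clock: 20.05
tcp_pos: [0.5771, -0.2205, 0.0833]
orientation: [-0.005, -0.652, 0.758, -0.001]
contact_force: [-2.8, 2.4, 6.2]
grip_width: 0.222
```

Call:
servo_tool([
  {"tx": 0, "ty": 0, "tz": 0, "twist": 0},
  {"tx": 0, "ty": 0, "tz": 0, "twist": 0},
  {"tx": 0, "ty": 0, "tz": 0, "twist": 0},
  {"tx": 0, "ty": 0, "tz": 0, "twist": 0},
  {"tx": 0, "ty": 0, "tz": 0, "twist": 0},
  {"tx": 0, "ty": 0, "tz": 0, "twist": 0},
], grip=0.045)

```text
clock: 20.65
tcp_pos: [0.5771, -0.2205, 0.0832]
orientation: [-0.005, -0.652, 0.758, -0.001]
contact_force: [-0.2, -0.1, 0.0]
grip_width: 0.531
```

Call:
servo_tool([
  {"tx": 0, "ty": 0, "tz": 0.005, "twist": 0},
  {"tx": 0, "ty": 0, "tz": 0.02, "twist": 0},
  {"tx": 0, "ty": 0, "tz": 0.045, "twist": 0},
  {"tx": 0, "ty": 0, "tz": 0.08, "twist": 0},
  {"tx": 0, "ty": 0, "tz": 0.12, "twist": 0},
  {"tx": -0.03, "ty": 0.02, "tz": 0.14, "twist": 0},
  {"tx": -0.06, "ty": 0.05, "tz": 0.15, "twist": 0},
  {"tx": -0.06, "ty": 0.05, "tz": 0.15, "twist": 0},
  {"tx": -0.06, "ty": 0.05, "tz": 0.15, "twist": 0},
])

```text
clock: 21.55
tcp_pos: [0.517, -0.17, 0.2347]
orientation: [-0.004, -0.653, 0.758, -0.001]
contact_force: [0.9, -0.4, -0.1]
grip_width: 0.524
```

```bash
python3 w.py w4; python3 - <<'E'
from bench import eyes
import cv2,numpy as np
i=cv2.cvtColor(eyes.capture("scene")["pixels"],cv2.COLOR_RGB2BGR);w=cv2.imread("pics/w4.png")
f=lambda i,x,y,w,h,k:cv2.resize(i[y:y+h,x:x+w],None,fx=k,fy=k,interpolation=cv2.INTER_CUBIC)
l=np.vstack([f(i,150,170,110,100,3),f(i,335,195,110,85,3)]);r=cv2.resize(w[0:420],(470,555*1))if 0 else f(w,120,0,400,480,555/480)
cv2.imwrite("pics/m5.png",np.hstack([l,r]))
E
```

```text
21.55 [ 0.51699611 -0.17003862  0.23466168] [-0.00413242 -0.65261609  0.75767622 -0.00137894] [ 0.85464948 -0.4297688  -0.12781194] cam [ 0.58515423 -0.18017093  0.36201898]
```

View pics/m5.png

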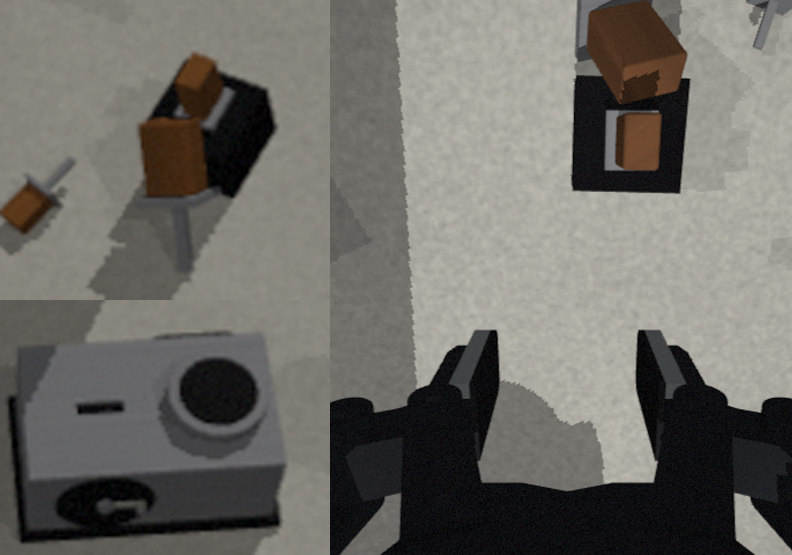

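The key stands upright with its flange flat on the stand (wrist 630,140), clear of the big key. The pointer is level on its peg (105–145, 506). The robot is clear of everything.

```bash
python3 -c "
from bench import bot
print(bot.job_done())"
```

```text
the job is handed in; nothing more can be done
None
```

The job is done and handed in at about 21.6 s of the 62 s allowed. I took the middle-sized key from its stand and advanced the star wheel in three strokes through the slot. I pressed it against the stop with about 9.8 N for roughly half a second, then set the key back in its stand and let go.

**Last checks:**
- **Wheel:** the dial pointer lies level on its peg.
- **Key:** it is upright in the stand. It seated at the same height as when I took it, with about 6 N of contact, and the last picture shows it standing straight.
- **Forces:** every reading during the strokes stayed near or below 10 N. They were taken only at the end of each short move, so brief peaks between them were not seen.
- **Robot:** it ended clear of everything. I never went near the crockery, but did not look at it again at the end.

**Look-alike keys:** both fell over while I worked. They had been balanced on their blades, and I saw no sign that the arm touched them. The large one now leans on the stand's edge, so I set the key down 2–3 mm off the hole's centre to stay clear of it.

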